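# Put the loose bottle corks back in their storage jar

### The job

Put the two slim bottle corks back into the amber storage jar, one after the other, through its narrow neck. The corks may simply drop to the bottom. Leave the jar standing upright where it is and leave the big cork bung, which does not fit the jar, in its place.

Things in the scene. Friction and masses are not known exactly. Their poses are not given: they have to be found in the camera images.
- jar: open amber glass storage jar with a wide round belly and a narrow neck, 160 mm tall, belly 90 mm across; mouth straight up, neck 54 mm clear width inside (widening to 60 mm at the lip), 68 mm outside at the lip; the neck reaches from 118 to 160 mm height, walls 4 mm, inner floor at 5 mm. Loose, 0.7 kg. Origin at the centre of its underside, z up through the middle of the mouth
- cork_1: slim bottle cork, plain brown cork, standing upright on its narrow end: round, 42 mm tall, 26 mm across at the foot and 30 mm at the top; origin at the centre of its foot, z up its axis. Rigid, 14 to 28 g. One of two alike
- cork_2: slim bottle cork, plain brown cork, standing upright on its narrow end: round, 42 mm tall, 26 mm across at the foot and 30 mm at the top; origin at the centre of its foot, z up its axis. Rigid, 14 to 28 g. One of two alike
- bung: big cork bung of the same material, standing upright: round, 42 mm tall, 58 mm across at the foot and 64 mm at the top, too wide for the jar's neck; to be left alone. Origin at the centre of its foot. The four listed things change places from start to start, at least 0.11 m between centres. Candles and pots up to 120 mm tall stand between them, their sides at least 50 mm from the middle of each cork, and are best passed over
Things that resemble listed ones, but are neither listed nor needed, are in the scene too. What is shaped like the cork_1 but blue is not meant.

How it is judged:
By the outcome, as a careful person would: the job done as asked, in the order asked, and still so for the second after the job is handed in, with the robot touching nothing.
It also fails if it takes over 58 s, if anything falls off the work surface, if the arm or the gripper's body presses on something with over 40 N, if the wrist force passes 120 N, or if a joint passes its speed limit or range.

### The arm

A 6-joint arm with a two-finger parallel gripper is mounted at the origin on a cart in front of the work surface, level with it; the furniture and walls round the work are solid. World frame = base frame: x ahead of the robot, y to its left, z up, the work surface at z = 0. Lengths are in m, angles in degrees, forces in N, time in s.
With the tool pointing down it reaches from about 0.35 to 0.875 m from the base axis. Payload 4.2 kg.
Tool frame: the origin (TCP) lies midway between the tips of the shut fingers; the grasp point (between the pads) lies 19 mm behind it; z points along the fingers, y is the line along which they close (so a half turn about z gives the same grasp; the last joint's range is limited). The gripper opens to 87 mm and grips with 3 to 60 N. Pads are 19 mm wide; open, the fingers measure 117 mm over their backs; the gripper's body (75 mm by 190 mm) begins 51 mm behind the grasp point.
Start: joints at [-58.923, 22.042, 0.453, 0, -68.411, -14.817], TCP at [0.175, -0.6, 0.223] pointing down, gripper open.
Joint ranges: [-179.83, 179.83], [-69.29, 118.12], [-61.27, 80.66], [-181.25, 117.63], [-171.15, -9.14], [-177.46, 177.46]. Speed limits (degrees/s): [159.86, 159.86, 180, 180, 180, 180].

### API

Orientations are given as [roll, pitch, yaw] about the fixed x, y, z axes, in that order (R = Rz(yaw) Ry(pitch) Rx(roll)).
In Python, from workcell import env gives the robot as it stands. The module is installed in compiled form; this text tells all that it offers. Calls block until the motion is done:
- env.goto(position, orientation): joint-space move of the TCP to a pose.
- env.move_straight(position, rotation=None, rate=0.15, force_limit=None): straight line of the TCP; rotation=None keeps the orientation; rate is the mean speed in m/s. With force_limit (N) it stops when the force on the tool has changed by that much, and returns True; else False.
- env.set_joints(angles): joint-space move.
- env.gripper_to(opening, grasp_force=None): opening from 0.0 (shut) to 1.0 (fully open); grasp_force is the grip in N (None keeps the last); returns when the fingers have stopped.
- env.dwell(seconds).
- env.inverse_kinematics(position, orientation): joint angles nearest the present ones, or None.
- env.read_state(): the state.
- env.grab_frame(name): name is "side" or "top"; returns a dict with "image" (420x560x3 uint8, blue, green, red), "fx", "fy", "cx", "cy" (pixels), "position" and "orientation" of the camera in the world. Camera axes: x right, y up, looking along -z (the intrinsics and any distortion apply to the point x, -y, -z); pixel columns grow to the right and rows downward; lengths in m; the calibration is good to about 2 mm. A picture is of the moment at which its call begins. There is no depth.
A pose or a line that the arm cannot do raises env.Unreachable and nothing moves.
- env.close_job(): hands the job in; it is judged then, once.
Trained networks look in a picture, given as the dict that the camera call returned (one of the last four; its "shot" number tells which), for a name from the list of things; names that differ only in an ending like _2 or _b are one class to them, and where a whole thing is asked for, a point or a joint stands for the part that bears it (a point fixed in the world has none). Each returns a list of dicts, best first, with "score" (0 to 1); they miss things now and then, are a little off and sometimes report something else, mostly with a low value. They report only what shows in the picture. A call takes as long as a camera call. They do not tell look-alikes from the thing itself.
- env.search_frame(picture, thing): "xyz" ([x, y, z] in m, in world coordinates, good to about 4 mm: the middle of the surface that is visible of it).
- env.trace(picture, thing): "mask" (420x560 bool, what is visible of it).
The state is a dict: "clock": time; "joint_positions": joint angles; "qvel": joint speeds; "joint_torque": joint torques, N m; "position": TCP position; "tool_rot": TCP orientation; "force": force on the tool from outside, world axes, zero at the start; "wrist_torque": the same for the moment, N m; "opening": opening from 0.0 (shut) to 1.0 (fully open); "finger_force": force on a finger pad.
Only numpy, scipy, OpenCV 4.12 (cv2) and the standard library are available. Lean on these libraries where they do the work, as an engineer would, in place of code of your own. Each camera call takes 0.05 s, during which the arm holds its last target. There are 200 camera calls.

## Working session

There is one attempt and no reset: what is moved stays moved. The work goes in short steps, each a Python script; the robot and the scene stay as the last script left them, time stands still between calls to the robot, and variables do not carry over. Pictures are saved under pics/ and viewed, at most 10 in all, crops included, and the job is handed in when it is done.

```bash
mkdir -p pics; python3 - <<'E'
from workcell import env
import cv2
for n in("top","side"):
    f=env.grab_frame(n); cv2.imwrite(f"pics/{n}0.png",f["image"])
    print(n,f["position"],f["orientation"],f["fx"],f["cx"],f["cy"],[k for k in f])
    for t in("cork_1","jar","bung"):
        for d in env.search_frame(f,t): print(t,d)
print(env.read_state()["clock"],env.read_state()["tool_rot"])
E
```

```text
top [0.50090364 0.1352697  0.9060004 ] [  3.60794622  -1.2472584  -90.83007322] 400.6947538672471 276.86560049588263 208.83798129816628 ['image', 'fx', 'fy', 'cx', 'cy', 'position', 'orientation', 'shot']
cork_1 {'xyz': [0.4948, 0.2471, 0.0398], 'score': 0.66}
cork_1 {'xyz': [0.4852, 0.4804, 0.0423], 'score': 0.55}
cork_1 {'xyz': [0.5007, 0.4151, 0.0428], 'score': 0.52}
cork_1 {'xyz': [0.4902, 0.3253, 0.0422], 'score': 0.52}
jar {'xyz': [0.6257, 0.3218, 0.101], 'score': 0.56}
bung {'xyz': [0.493, -0.1743, 0.0419], 'score': 0.9}
side [0.29127444 1.00665205 0.43738161] [ 6.73963349e+01 -1.48237028e-02 -1.64085559e+02] 381.55294087087884 275.3173778640595 206.89101721008888 ['image', 'fx', 'fy', 'cx', 'cy', 'position', 'orientation', 'shot']
cork_1 {'xyz': [0.4818, 0.4919, 0.0348], 'score': 0.88}
cork_1 {'xyz': [0.497, 0.4265, 0.0336], 'score': 0.63}
cork_1 {'xyz': [0.4878, 0.3371, 0.029], 'score': 0.56}
cork_1 {'xyz': [0.4908, 0.2587, 0.0358], 'score': 0.54}
cork_1 {'xyz': [0.6061, 0.3433, 0.1004], 'score': 0.54}
jar {'xyz': [0.6028, 0.3455, 0.1037], 'score': 0.83}
bung {'xyz': [0.4865, -0.1598, 0.036], 'score': 0.54}
0.4 [ 1.79980281e+02  1.13624124e-03 -1.63742612e+02]
```

View pics/top0.png

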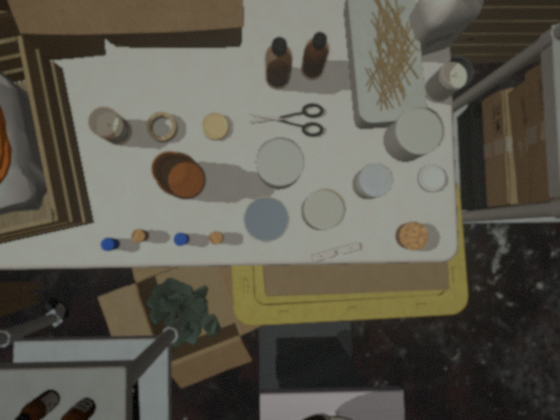

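View pics/side0.png

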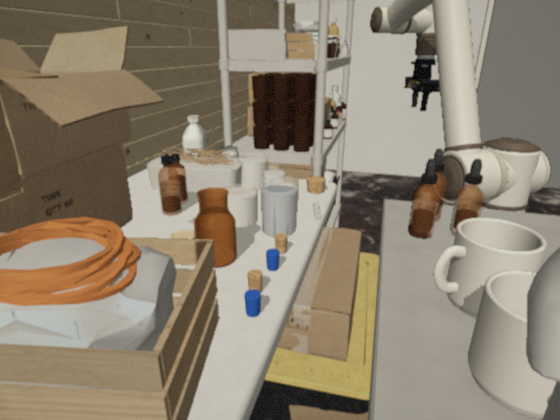

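The top view shows the brown corks at about px (139,235) and (216,238), with the blue look-alikes at (109,244) and (181,239). The amber jar is near (180,175) and the bung at (413,236). The side view agrees, with the jar at (213,225). I'll fit the jar's rim next.

```bash
cat > h.py <<'E'
from workcell import env
import numpy as np,cv2
from scipy.spatial.transform import Rotation as R
from scipy.optimize import minimize
def proj(f,P):
    q=(np.asarray(P)-f["position"])@R.from_euler("xyz",f["orientation"],degrees=True).as_matrix()
    return np.c_[f["fx"]*q[:,0]/-q[:,2]+f["cx"], f["fy"]*-q[:,1]/-q[:,2]+f["cy"]]
A=np.linspace(0,2*np.pi,60)
def ring(c,r,z): return np.c_[c[0]+r*np.cos(A),c[1]+r*np.sin(A),0*A+z]
PROF=[(0,.043),(.008,.045),(.085,.045),(.118,.031),(.15,.031),(.16,.034)]
def sil(f,c):
    m=np.zeros((420,560),np.uint8)
    for (z0,r0),(z1,r1) in zip(PROF,PROF[1:]):
        h=cv2.convexHull(np.r_[proj(f,ring(c,r0,z0)),proj(f,ring(c,r1,z1))].astype(np.float32))
        cv2.fillConvexPoly(m,np.round(h*16).astype(int),1,shift=4)
    return m>0
E
python3 - <<'E'
from h import *
F={n:env.grab_frame(n) for n in("top","side")}
M={n:env.trace(F[n],"jar")[0]["mask"] for n in F}
iou=lambda n,c:(lambda s:(s&M[n]).sum()/(s|M[n]).sum())(sil(F[n],c))
for names in (["top"],["side"],["top","side"]):
    r=minimize(lambda c:-sum(iou(n,c) for n in names),[.622,.315],method="Nelder-Mead",options=dict(initial_simplex=[[.622,.315],[.632,.315],[.622,.325]],xatol=3e-4))
    print(names,r.x,r.fun)
out=[]
for n,(u,v) in (("top",(110,110)),("side",(150,160))):
    im=cv2.resize(F[n]["image"],None,fx=4,fy=4,interpolation=cv2.INTER_CUBIC)
    im=cv2.convertScaleAbs(im,alpha=1.6)
    for z,rr in((.16,.034),(.0,.043)): cv2.polylines(im,[np.round(proj(F[n],ring(r.x,rr,z))*4+2).astype(int)],True,(0,255,0),1)
    cs,_=cv2.findContours(cv2.resize(M[n].astype(np.uint8),None,fx=4,fy=4),0,2); cv2.drawContours(im,cs,-1,(255,0,255),1)
    out.append(im[v*4:v*4+560,u*4:u*4+400])
cv2.imwrite("pics/j.png",np.hstack(out))
E
```

```text
['top'] [0.62588144 0.31957884] -0.9444712699179141
['side'] [0.62607461 0.31721638] -0.8013223140495868
['top', 'side'] [0.62604725 0.31830281] -1.7415075176740018
```

View pics/j.png

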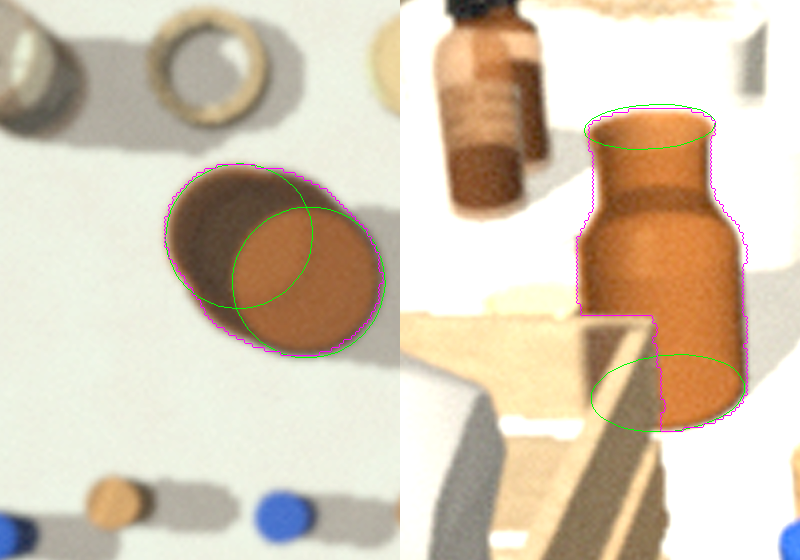

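The fitted rim and base match the jar in both views: jar at (0.626, 0.319), mouth open and up. Next I'll pick the first cork.

```bash
cat >> h.py <<'E'
def best(p):  # reachable yaw variant with the smallest wrist turn
    q0=np.array(env.read_state()["joint_positions"]); out=[]
    for y in p[1]:
        q=env.inverse_kinematics(p[0],[180,0,y])
        if q is not None: out.append((np.abs(np.array(q)-q0).max(),y))
    return min(out)[1]
def pick(x,y,yaws):
    yw=best(([x,y,.012],yaws))
    env.goto([x,y,.25],[180,0,yw]); env.gripper_to(.75)
    print("hit",env.move_straight([x,y,.012],rate=.2,force_limit=12))
    env.gripper_to(0,grasp_force=15)
    s=env.read_state(); print(yw,s["position"],s["opening"],s["finger_force"],s["clock"])
    env.move_straight([x,y,.25],rate=.25)
    s=env.read_state(); print(s["opening"],s["finger_force"],s["clock"])
def show(names):
    out=[]
    for n in names:
        f=env.grab_frame(n["cam"]);u,v=n["uv"]
        im=cv2.convertScaleAbs(f["image"],alpha=1.5)[v:v+150,u:u+130]
        out.append(cv2.resize(im,(390,450),interpolation=cv2.INTER_CUBIC))
    return np.hstack(out)
E
python3 - <<'E'
from h import *
pick(.501,.415,[-90,90])
env.move_straight([.626,.319,.23],rate=.2)
cv2.imwrite("pics/a1.png",show([dict(cam="top",uv=(110,110)),dict(cam="side",uv=(150,110))]))
E
```

```text
hit False
-90 [0.50102435 0.41501149 0.01202766] 0.32442946325991623 14.966036853802507 7.0667
0.32315101255311307 14.984053044718166 8.1667
```

View pics/a1.png

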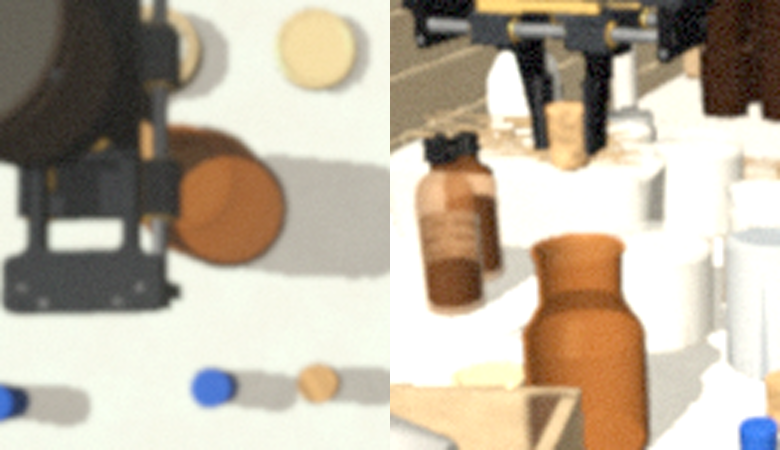

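The side crop shows the brown cork held above the jar's open mouth: cork at crop px (567,135), mouth centre at (580,240). The offset matches perspective to within about 3 mm. I'll lower, release and fetch the second cork.

```bash
cat >> h.py <<'E'
def drop():
    print("hit",env.move_straight([.626,.319,.165],rate=.12,force_limit=8))
    env.gripper_to(.6); env.dwell(.3)
    env.move_straight([.626,.319,.25],rate=.25)
E
python3 - <<'E'
from h import *
drop()
pick(.494,.247,[-96,84])
a=show([dict(cam="top",uv=(110,110)),dict(cam="side",uv=(150,110))])
cv2.imwrite("pics/b1.png",a); print(env.read_state()["clock"])
f=env.grab_frame("top")
for d in env.search_frame(f,"cork_1"): print(d)
E
```

```text
hit False
hit False
-96 [0.49397388 0.24699562 0.01205643] 0.32139698869938094 14.958072323352098 14.7083
0.32572478073165473 14.987642461492214 15.8083
15.9083
{'xyz': [0.6485, 0.3321, 0.0469], 'score': 0.54}
```

View pics/b1.png

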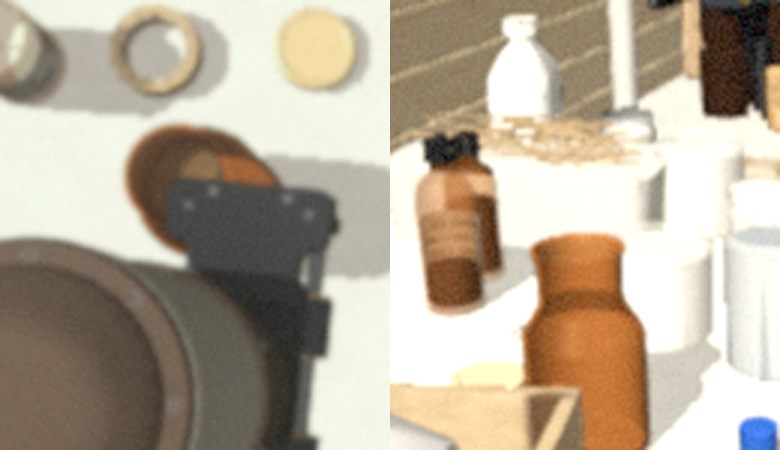

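The first cork is visible inside the jar at crop px (203,165), the jar hasn't moved, and the second cork is held.

```bash
python3 - <<'E'
from h import *
env.move_straight([.626,.319,.23],[180,0,-96],rate=.2)
drop()
env.goto([.45,-.25,.3],[180,0,-120]); env.dwell(.5)
cv2.imwrite("pics/c1.png",show([dict(cam="top",uv=(110,110)),dict(cam="side",uv=(150,160))])); print(env.read_state()["clock"])
E
```

```text
hit False
21.875
```

View pics/c1.png

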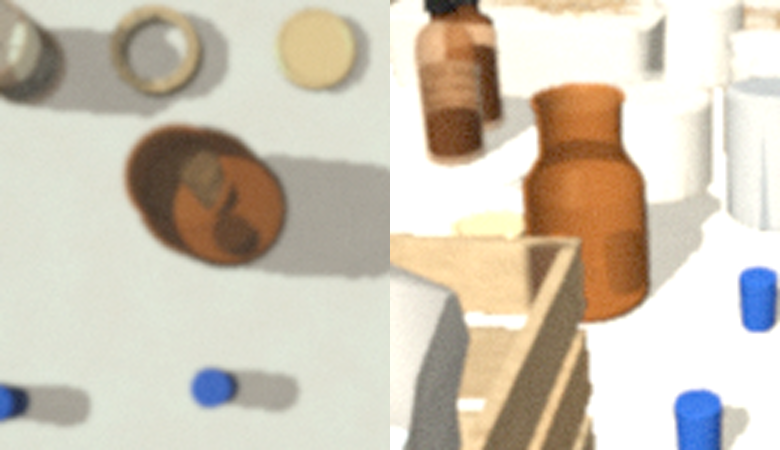

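Both corks show through the glass inside the jar (crop px (207,175) and (237,232)). The jar is upright and hasn't moved, and the blue pieces are untouched.

```bash
python3 -c "
from workcell import env
print(env.close_job())"
```

```text
the job is handed in; nothing more can be done
None
```

Both brown corks are in the amber jar, which still stands upright where it was; I kept clear of the bung, and the job is handed in at about 22 s on the robot's clock (no verdict was returned).

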